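# Lay a carton down at the bakery's date-stamping fence

### The arm

A 7-joint arm with a two-finger parallel gripper is mounted at the origin on the work surface. World frame = base frame: x ahead of the robot, y to its left, z up, the work surface at z = 0. Lengths are in mm, angles in rad, forces in N, time in s.
With the tool pointing down it reaches from about 425 to 950 mm from the base axis. Payload 4.7 kg.
Tool frame: the origin (TCP) lies at the very end of the fingers, on their centre line; the grasp point (between the pads) lies 19 mm behind it (env.tcp_to_grasp is the distance from the TCP to the grasp point, in mm); x points along the fingers, y is the direction in which the jaws open and shut, and the axes are right-handed (so a half turn about x gives the same grasp; the last joint's range is limited). The gripper opens to 85 mm and grips with 20 to 120 N. Pads are 22 mm wide; open, the fingers measure 114 mm over their backs; the gripper's body (76 mm by 85 mm) begins 54 mm behind the grasp point. The pads swing forward as they close: fully open they stand 13 mm farther back than shut.
Start: joints at [-1.216, 0.469, -0.049, 1.532, 0.024, 1.141, -0.082], TCP at [252.713, 625.927, 231.335] pointing down, gripper open.
Joint ranges: [-2.59, 2.59], [-0.33, 1.99], [-1.39, 1.29], [0.1, 2.45], [-1.04, 4.18], [0.21, 1.99], [-2.66, 2.66]. Speed limits (rad/s): [2.57, 2.57, 3.14, 3.14, 3.14, 3.14, 3.14].

### API

Orientations are given as a unit quaternion [x, y, z, w].
In Python, from plant import env, imaging, ticket, silhouettes gives the robot as it stands.
- The arm moves only by the tool step_arm, never from a script. Its argument "targets" is a list of rows, each a list of 5 numbers: the finger opening in cm, from 0 to 8.54, then the shift along the tool's x, y, z in cm, then the turn about the tool's x in rad. In form: [[gripper, dx, dy, dz, yaw], ...]. A call has 1 to 5 rows; each row shifts and turns the commanded pose from where the row before left it, along the tool's axes as they then stand; what a row does not reach is not made up. A row lasts 1/8 s, in which the tool goes at most 62.5 mm and 10.7 degrees, less where a joint would pass 70% of its speed; a pose out of reach is approached as far as the arm can. A call with a gripper value outside its range is refused whole. The fingers move at their own pace and stop on an object; the grip force is fixed at half the most. Time passes only in rows, so rows that do not move let the fingers close. It gives the time, the measured TCP pose, the force and the opening at its end, in the units of the state.
- env.get_obs(): the state, without advancing time (a new reading comes with each control period).
- imaging.capture(name): name is "scene" or "top"; returns the picture (480x640x3 uint8, red, green, blue); there is no depth.
- imaging.camera_model(name): a dict with "fov_y" (degrees; the focal length in pixels is half the picture's height over the tangent of half this angle, whatever the lens; pixels are square), "cx", "cy" (the principal point, pixels), "xyz" and "orientation" of the camera in the world. Camera axes: x right, y down, z forward; pixel columns grow to the right and rows downward; lengths in mm; the calibration is good to about 2 mm. A picture is of the moment at which its call begins. camera_model takes no time and is no camera call.
- ticket.job_done(): hands the job in, once; it reports no verdict.
Trained networks look in the newest picture that a camera, given by its name, has taken for a name from the list of things; names that differ only in an ending like _2 or _b are one class to them, and where a whole thing is asked for, a point or a joint stands for the part that bears it (a point fixed in the world has none). Each returns a list of dicts, best first, with "p" (0 to 1); they miss things now and then, are a little off and sometimes report something else, mostly with a low value. They report only what shows in the picture. A call takes as long as a camera call. They do not tell look-alikes from the thing itself.
- silhouettes(camera, query): "mask" (480x640 bool, what is visible of it) and "at" ([column, row] in pixels, amid what is visible of it).
The state is a dict: "clock": time; "qpos": joint angles; "dq": joint speeds; "tau": joint torques, N m; "tool_pos": TCP position; "orientation": TCP orientation; "contact_force": force on the tool from outside, world axes, zero at the start; "ft_torque": the same for the moment, N m; "grip_width": finger opening in mm.
Only numpy, scipy, OpenCV 4.12 (cv2) and the standard library are available. Lean on these libraries where they do the work, as an engineer would, in place of code of your own. Each camera call takes 0.05 s, during which the arm holds its last target.

### The job

The tall cardboard carton has to lie flat at the fence for date-stamping. Without grasping or lifting it, push it near its top so that it topples onto its broad side inside the longer taped frame on the white board, then push it, still lying in that frame, across the board until its long side rests flat against the wooden fence. Leave everything else where it is.

Things in the scene. Friction and masses are not known exactly. Their poses are not given: they have to be found in the camera images.
- board: (sizes in mm) white work board, 300 (its x) by 600 (its y) by 4 thick, fixed on the bench; origin: centre of its underside, z up. A wooden fence runs along its far (+x) edge; the fence's flat face towards the robot is at x = +130 in the board's frame and rises to 26 above the bench. Frames and carton are on the board
- fence (a point): (sizes in mm) middle of the length of the fence's face that looks towards the robot, 15 above the bench; axes as the board's
- long_frame: (sizes in mm) longer of two frames of thin grey tape on the board, left or right of the carton: open area 170 (its x) by 250 (its y), 10 wide tape on three sides, the fence as its +x side. Origin: centre of the open area, on the board's surface, 132 from the board's middle; axes as the board's. Its inner end reaches just under the carton's foot, so the tipped carton lands in it
- short_frame: (sizes in mm) the other frame of tape, 170 in its x by only 120 in its y, otherwise alike, on the opposite side of the carton; a tin stands in it
- carton: (sizes in mm) tall closed cardboard carton standing on the board: 80 wide (its x), 50 thick (its y), 180 high (its z), about 0.35 kg. Origin: centre of its underside. The broad faces look along its +y and -y, roughly to the two frames; its x is roughly along the board's x. While it stands, its side next to the fence is 25 to 70 from the fence
- carton_mid (a point): (sizes in mm) centre of the carton, half-way up (90 above its underside); axes as the carton's
- tin: (sizes in mm) squat round steel tin, 64 across, 65 high, standing in the short frame; a bystander; origin: centre of its underside
- cutter: (sizes in mm) round steel pastry cutter ring, 60 across, 40 high, standing on the board near its robot-side edge; a bystander; origin: centre of its underside
- jar: (sizes in mm) amber jar, 72 across, 110 high, on the bench to the robot's right; a bystander; origin: centre of its underside
- bowl: (sizes in mm) steel bowl, 150 across, 60 high, on the bench to the robot's right; a bystander; origin: centre of its underside
- mug: (sizes in mm) white mug, 76 across, 85 high, on the bench to the robot's left; a bystander; origin: centre of its underside
- brush: (sizes in mm) pastry brush 200 long, lying on the bench to the left of the board; origin about half-way along; a bystander
- shaker: (sizes in mm) clear shaker bottle, 56 across, 120 high, on the bench to the robot's right; a bystander; origin: centre of its underside
There are look-alikes about, which are no part of the job. Of the things that look like the carton, the smaller one is meant.

How it is judged (in metres and radians):
On the way, in this order (a step that is already met when the one before it is completed fails the run):
1. the carton has toppled and lies still on a broad side inside the long frame (angle between carton_mid's own z axis and vertical between 1.5 and 1.64 rad and angle between carton_mid's own x axis and vertical between 1.5 and 1.64 rad and y of carton_mid in the frame of long_frame between -0.038 and 0.038 m and x of carton_mid in the frame of long_frame above -0.047 m and height (world z) of carton_mid below 0.036 m and linear speed of carton below 0.02 m/s), for 0.2 s.
2. the lying carton has been pushed flat against the fence (all of step 1 and x of carton_mid in the frame of board above 0.083 m and angle between the x axis of carton_mid and the x axis of board, either way round below 0.06 rad), for 0.2 s.
At the end, for the whole second after the job is handed in: The carton lies at rest on a broad side on the board, lengthwise inside the long frame (its centre within 38 mm of the frame's centre along the fence), its long side against the fence (gap at its middle under about 7 mm, and parallel to the fence within 0.06 rad) (all of step 2); the robot touches nothing.
It fails at once if the carton is lifted or carried (height (world z) of carton_mid above 0.112 m or (angle between carton_mid's own z axis and vertical between 1.4 and 1.74 rad and height (world z) of carton_mid above 0.06 m)).
It fails at once if the standing carton is pushed below its middle (angle between carton_mid's own z axis and vertical below 0.2 rad and height (world z) of the grasp point below 0.1 m and contact force between the fingers and carton above 0.5 N).
It fails at once if a bystander is moved by more than 20 mm (distance of any of tin, cutter, jar, bowl, mug, brush, shaker from where it was at the start of the episode above 0.02 m).
It fails at once if a standing bystander is tipped (angle between any of tin, cutter, jar, bowl, mug, shaker's own z axis and vertical above 0.4 rad).
It also fails if it takes over 48 s, if anything falls off the work surface, if the arm or the gripper's body presses on something with over 40 N, if the wrist force passes 120 N, or if a joint passes its speed limit or range.

## Working session

There is one attempt and no reset: what is moved stays moved. The work goes in short steps, Python scripts to look and compute and a tool call to move; the robot and the scene stay as the last step left them, time stands still between calls to the robot, and variables do not carry over. Pictures are saved under pics/ and viewed, and the job is handed in when it is done.

Besides the shell and the picture viewer there is one more tool, called after ">>>" as a command line: name --pt "numbers of a row" for each row, then --argument value for the rest. step_arm: Moves the arm, as the interface text tells. Its arguments: {"type":"object","properties":{"targets":{"type":"array"}},"required":["targets"]}

```bash
mkdir -p pics; ls
python3 - <<'E'
from plant import env, imaging, ticket, silhouettes
import cv2
for n in ("scene","top"):
    im=imaging.capture(n); cv2.imwrite(f"pics/{n}0.png",im[:,:,::-1]); print(n,imaging.camera_model(n))
    for q in ("carton","board","tin"):
        for d in silhouettes(n,q): print(n,q,d["p"],d["at"],d["mask"].sum())
print(env.get_obs())
E
```

```text
pics
scene {'fov_y': 46.02073366231414, 'cx': 319.5347954293093, 'cy': 232.71248895590645, 'xyz': array([ 853.73437116, -679.40995367, 1286.31522525]), 'orientation': array([ 0.92690056,  0.2587012 , -0.07372944, -0.2617117 ])}
scene carton 0.6 [358.7, 233.3] 1940
scene carton 0.6 [212.5, 234.9] 4351
scene board 0.79 [336.4, 268.9] 19543
scene tin 0.64 [382.7, 201.9] 531
top {'fov_y': 49.00053299542199, 'cx': 321.1753255326669, 'cy': 234.47293717726097, 'xyz': array([ 248.57736435,   -8.91458354, 1490.50613428]), 'orientation': array([-0.69436328,  0.71453873, -0.06555082,  0.05474606])}
top carton 0.97 [398.2, 310.6] 2130
top carton 0.83 [310.4, 210.1] 849
top board 0.69 [316.0, 229.1] 19070
top tin 0.64 [259.2, 219.9] 496
{'clock': 0.4, 'qpos': array([-1.21587975,  0.46872022, -0.0486326 ,  1.53264627,  0.02410257,
        1.14098594, -0.08228491]), 'dq': array([-0.00093045, -0.00183758,  0.00167708, -0.00097914,  0.00048155,
        0.00032494, -0.00028363]), 'tau': array([-5.58761567e-04, -5.09543216e+01, -4.65371821e-02, -2.37637156e+01,
        1.07535496e-02,  2.70482073e-03, -4.60493382e-06]), 'tool_pos': array([252.68524703, 625.86231379, 231.19179555]), 'orientation': array([ 0.13478944,  0.69415549, -0.13490649,  0.69410389]), 'contact_force': array([-1.19162048,  0.37110778,  0.73866443]), 'ft_torque': array([-0.06124678, -0.01253981, -0.04951421]), 'grip_width': 85.4231509083627}
```

View pics/scene0.png

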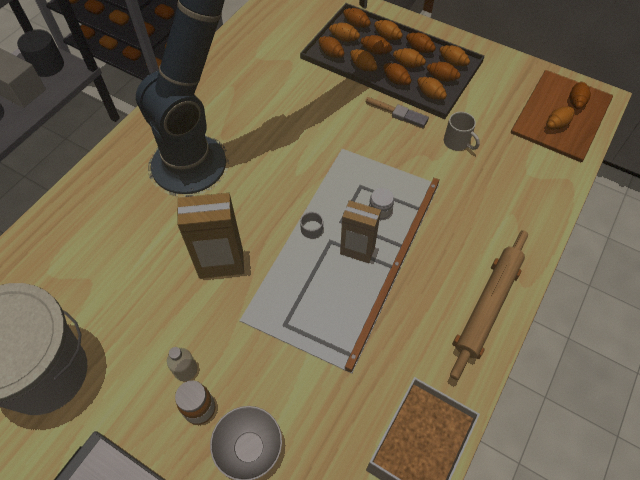

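View pics/top0.png

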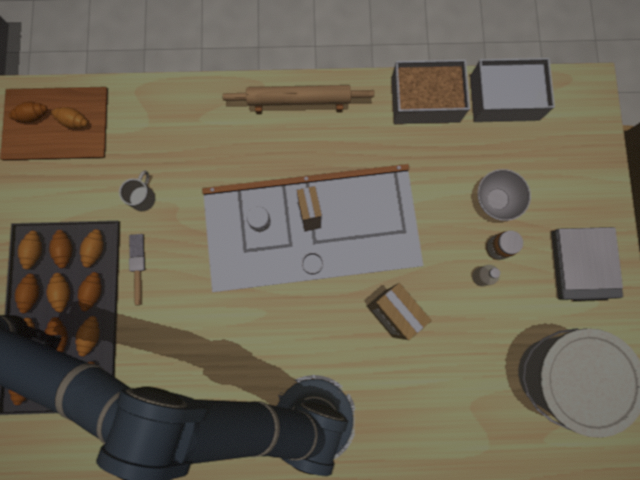

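The carton could be either of two things:
- **On the board:** top (310,208), scene (359,233). This one is smaller.
- **On the bench:** the large look-alike box at top (398,311), scene (212,235).

The smaller one on the board fits the description. I'll check it in a close crop.

```bash
cat > h.py <<'E'
import numpy as np, cv2
from plant import env, imaging, ticket, silhouettes
from scipy.spatial.transform import Rotation as R
def cam(n):
    m=imaging.camera_model(n); f=240/np.tan(np.radians(m["fov_y"]/2))
    return f,m["cx"],m["cy"],np.array(m["xyz"]),R.from_quat(m["orientation"])
def ray(n,px,z):
    f,cx,cy,o,r=cam(n); px=np.atleast_2d(px).astype(float)
    d=r.apply(np.c_[(px[:,0]-cx)/f,(px[:,1]-cy)/f,np.ones(len(px))])
    return o+d*((z-o[2])/d[:,2])[:,None]
def proj(n,P):
    f,cx,cy,o,r=cam(n); c=r.inv().apply(np.atleast_2d(P)-o)
    return np.c_[cx+f*c[:,0]/c[:,2],cy+f*c[:,1]/c[:,2]]
def crop(n,x0,y0,w,h,s,out,im=None):
    im=imaging.capture(n) if im is None else im
    c=cv2.resize(im[y0:y0+h,x0:x0+w],None,fx=s,fy=s,interpolation=cv2.INTER_CUBIC)
    cv2.imwrite(out,c[:,:,::-1])
E
python3 - <<'E'
from h import *
im=cv2.imread("pics/top0.png")[:,:,::-1]; crop("top",195,155,235,140,3.4,"pics/c1.png",im)
im=cv2.imread("pics/scene0.png")[:,:,::-1]; crop("scene",235,145,210,230,2.6,"pics/c2.png",im)
E
```

```text
(no output)
```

View pics/c1.png

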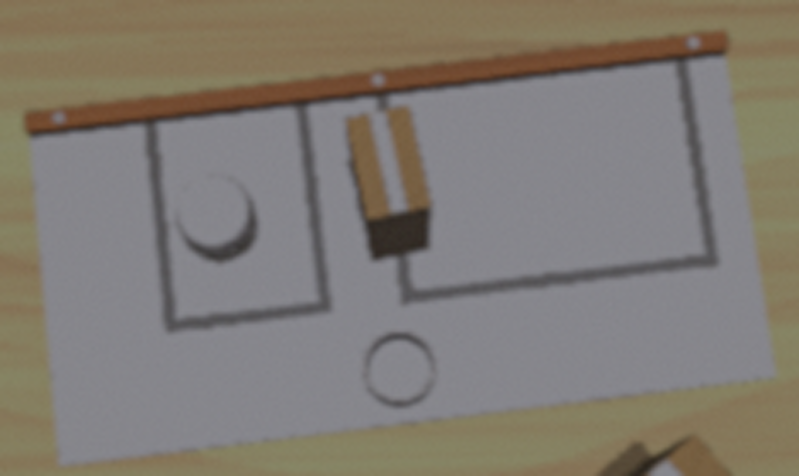

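View pics/c2.png

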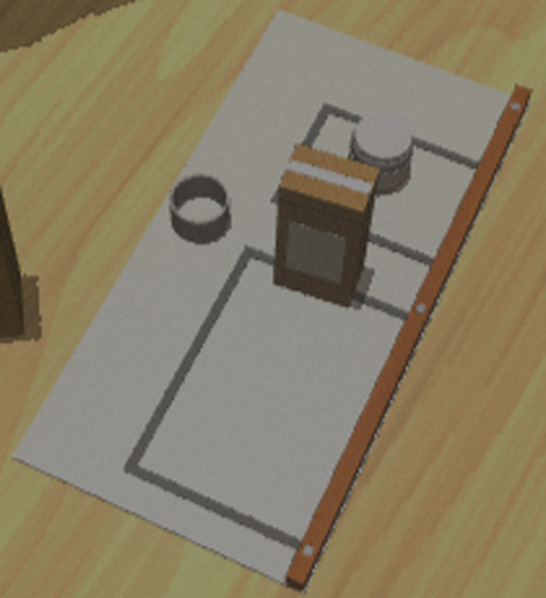

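Run:
```python
from h import *
def c1(p): return np.array(p,float)/3.4+[195,155]-0.35
def c2(p): return np.array(p,float)/2.6+[235,145]-0.3
np.set_printoptions(precision=1,suppress=True)
b1=ray("top",c1([[61,463],[775,375]]),4); print("board robot-side L,R",b1)
b2=ray("scene",c2([[277,11],[12,458]]),4); print("scene L,R",b2)
print("fence top edge face?",ray("top",c1([[30,133],[727,55]]),26))
print("carton top", t:=ray("top",c1([[347,118],[407,106],[430,208],[368,222]]),184), t.mean(0))
print("carton foot near",ray("top",c1([[374,257],[428,247]]),4))
s=ray("scene",c2([[297,145],[380,166],[371,209],[279,186]]),184);print("scene top",s,s.mean(0))
print("scene foot",ray("scene",c2([[275,284],[351,304]]),4))
print("cutter",ray("top",c1([[399,370]]),40),"tin",ray("top",c1([[215,212]]),69))
print("long frame outer corners",ray("top",c1([[404,301],[717,264]]),4),ray("scene",c2([[247,248],[127,468]]),4))
for n in("board",): 
  for b in (b1,b2):
    d=b[1]-b[0]; y=-d/np.linalg.norm(d); x=np.array([y[1],-y[0],0]); print(np.linalg.norm(d),"yaw",np.arctan2(x[1],x[0]),"centre",b.mean(0)+150*x)
```

```text
board robot-side L,R [[ 352.   273.7    4. ]
 [ 408.1 -321.2    4. ]]
scene L,R [[ 349.5  272.5    4. ]
 [ 407.7 -322.7    4. ]]
fence top edge face? [[ 627.1  296.9   26. ]
 [ 679.7 -292.8   26. ]]
carton top [[591.6  26.7 184. ]
 [599.7 -18.6 184. ]
 [520.9 -33.6 184. ]
 [511.5  12.8 184. ]] [555.9  -3.2 184. ]
carton foot near [[517.5  11.5   4. ]
 [524.9 -34.3   4. ]]
scene top [[514.9  11.7 184. ]
 [590.5  30.4 184. ]
 [605.3 -14.4 184. ]
 [523.2 -35.5 184. ]] [558.5  -1.9 184. ]
scene foot [[524.5 -34.    4. ]
 [600.5 -14.6   4. ]]
cutter [[417.   -7.1  40. ]] tin [[546.3 138.2  69. ]]
long frame outer corners [[ 479.3  -12.8    4. ]
 [ 503.6 -278.     4. ]] [[ 479.1  -12.4    4. ]
 [ 505.2 -275.4    4. ]]
597.585309097345 yaw 0.09409536387546627 centre [529.4  -9.6   4. ]
597.9960762535883 yaw 0.0975966384280137 centre [527.9 -10.5   4. ]
```

The crop confirms it: a small carton with a white tape strip standing between the two frames. The long frame is on the robot's right (-y), and the tin's short frame is at +y. Next I'll refine the carton pose and the tool axes.

```bash
cat >> h.py <<'E'
from scipy.optimize import minimize
def boxfit(masks,dims,z0,x0):
    # masks: {cam:mask}; dims half sizes x,y, height
    a,b,h=dims
    def hull(n,p):
        c,s=np.cos(p[2]),np.sin(p[2])
        P=[[p[0]+c*u*a-s*v*b,p[1]+s*u*a+c*v*b,z] for u in(-1,1) for v in(-1,1) for z in(z0,z0+h)]
        q=cv2.convexHull(proj(n,P).astype(np.float32))
        m=np.zeros((480,640),np.uint8); cv2.fillPoly(m,[np.round(q*16).astype(np.int32)],255,shift=4,lineType=cv2.LINE_AA); return m/255.
    def cost(p):
        return sum(1-np.minimum(hull(n,p),m).sum()/np.maximum(hull(n,p),m).sum() for n,m in masks.items())
    best=None
    for dy in(-.1,0,.1):
        r=minimize(cost,np.array(x0)+[0,0,dy],method="Nelder-Mead",options=dict(initial_simplex=np.array(x0)+[0,0,dy]+np.array([[0,0,0],[8,0,0],[0,8,0],[0,0,.1]]),xatol=.01,fatol=1e-5))
        if best is None or r.fun<best.fun: best=r
    return best.x,best.fun
def getmask(n,near,q="carton"):
    L=silhouettes(n,q); L=sorted(L,key=lambda d:np.hypot(*(np.array(d["at"])-near)))
    return L[0]["mask"].astype(float)
E
python3 - <<'E'
from h import *
np.set_printoptions(precision=3,suppress=True)
m={"top":getmask("top",[310,210]),"scene":getmask("scene",[359,233])}
for s in (["top"],["scene"],["top","scene"]):
    print(s,boxfit({k:m[k] for k in s},(40,25,180),4,[557,-2.5,.2]))
o=env.get_obs(); r=R.from_quat(o["orientation"]).as_matrix(); print(r)
E
```

```text
['top'] (array([556.826,  -3.916,   0.115]), np.float64(0.09356210463960057))
['scene'] (array([556.414,  -1.838,   0.249]), np.float64(0.048246047287285876))
['top', 'scene'] (array([556.423,  -3.685,   0.185]), np.float64(0.16053455396544025))
[[-0.     0.374  0.927]
 [-0.     0.927 -0.374]
 [-1.    -0.    -0.   ]]
```

>>> step_arm --pt "4 0 0 0 0.17" --pt "4 0 0 0 0.17" --pt "4 0 0 0 0.17" --pt "4 0 0 0 0.17" --pt "4 0 0 0 0.17"

```text
clock: 1.12
tool_pos: [252.7, 625.9, 231.4]
orientation: [0.411, 0.576, -0.411, 0.576]
contact_force: [0.3, 0.9, 1.1]
grip_width: 39.9
```

>>> step_arm --pt "4 0 0 0 0.15" --pt "4 0 0 0 0"

```text
clock: 1.38
tool_pos: [252.6, 626.0, 231.3]
orientation: [0.451, 0.545, -0.451, 0.545]
contact_force: [0.3, -0.2, -1.1]
grip_width: 39.4
```

```bash
cat > d.py <<'E'
from h import *
import sys
o=env.get_obs(); r=R.from_quat(o["orientation"]).as_matrix(); t=np.array([float(v) for v in sys.argv[1:4]])
np.set_printoptions(precision=3,suppress=True)
print(o["clock"],o["tool_pos"],"yaw y",np.arctan2(r[1,1],r[0,1]),"F",o["contact_force"],"q",o["qpos"],"grip",o["grip_width"])
print("tool shift cm",r.T@(t-o["tool_pos"])/10)
E
python3 d.py 543 66 160
```

```text
1.375 [252.58  625.957 231.317] yaw y 0.18895413684392012 F [ 0.274 -0.156 -1.113] q [-1.366  0.468  0.168  1.543 -0.083  1.137 -0.992] grip 39.414001789308344
tool shift cm [ 7.143 18.006 60.453]
```

>>> step_arm --pt "4 0 1.5 5 0" --pt "4 0 1.5 5 0" --pt "4 0 1.5 5 0" --pt "4 0 1.5 5 0" --pt "4 0 1.5 5 0"

```text
clock: 2.0
tool_pos: [373.6, 392.7, 231.6]
orientation: [0.451, 0.545, -0.45, 0.545]
contact_force: [0.9, 0.7, -0.2]
grip_width: 40.1
```

>>> step_arm --pt "4 0 1.5 5 0" --pt "4 0 1.5 5 0" --pt "4 0 1.5 5 0" --pt "4 0 1.5 4 0" --pt "4 0 1.5 4 0"

```text
clock: 2.62
tool_pos: [490.0, 180.8, 231.7]
orientation: [0.451, 0.545, -0.45, 0.545]
contact_force: [1.2, 0.1, 0.7]
grip_width: 39.7
```

```bash
python3 d.py 543 66 160
```

```text
2.625 [489.997 180.846 231.651] yaw y 0.1897649133173399 F [1.184 0.051 0.662] q [-0.755  0.222  0.38   1.911 -0.096  1.025 -0.144] grip 39.69693057916744
tool shift cm [ 7.161  3.034 12.282]
```

>>> step_arm --pt "4 1 1 4 0" --pt "4 2 1 4 0" --pt "4 2 1 2 0" --pt "4 2 0 0 0" --pt "4 0 0 0 0"

```text
clock: 3.25
tool_pos: [536.4, 89.2, 160.1]
orientation: [0.45, 0.546, -0.452, 0.544]
contact_force: [-0.1, -0.2, 0.1]
grip_width: 40.0
```

```bash
python3 d.py 543 66 160
python3 - <<'E'
from h import *
crop("scene",235,145,210,230,2.6,"pics/c3.png")
m={"scene":getmask("scene",[359,233])}
print(boxfit(m,(40,25,180),4,[557,-2.5,.2]))
E
```

```text
3.25 [536.419  89.152 160.073] yaw y 0.18855983741210278 F [-0.114 -0.201  0.097] q [-0.571  0.348  0.413  1.94  -0.177  0.891  0.12 ] grip 39.99673942565513
tool shift cm [0.007 0.212 2.397]
(array([ 5.56813749e+02, -3.01255094e+00,  2.90373991e-01]), np.float64(0.05971683795833971))
```

View pics/c3.png

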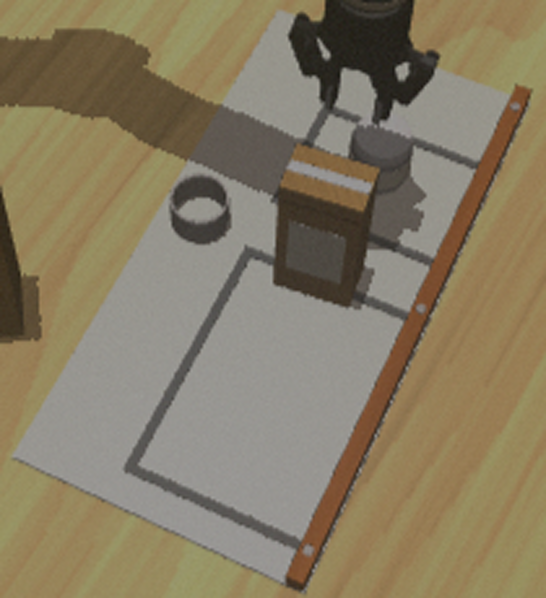

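>>> step_arm --pt "4 0 0.2 2 0" --pt "4 0 0 2 0" --pt "4 0 0 1 0" --pt "4 0 0 0.5 0" --pt "4 0 0 0.5 0"

```text
clock: 3.98
tool_pos: [550.6, 31.6, 161.5]
orientation: [0.451, 0.545, -0.45, 0.545]
contact_force: [0.6, -0.4, -0.0]
grip_width: 39.7
```

>>> step_arm --pt "4 0 0 0.5 0" --pt "4 0 0 0.5 0" --pt "4 0 0 0.5 0" --pt "4 0 0 0.5 0" --pt "4 0 0 0.5 0"

```text
clock: 4.6
tool_pos: [555.2, 5.9, 161.2]
orientation: [0.451, 0.544, -0.451, 0.544]
contact_force: [-0.3, 0.2, 0.3]
grip_width: 40.0
```

```bash
python3 d.py 543 66 160
python3 - <<'E'
from h import *
crop("scene",235,145,210,230,2.6,"pics/c4.png")
E
```

```text
4.6 [555.197   5.936 161.242] yaw y 0.18689994593278586 F [-0.289  0.241  0.287] q [-0.43   0.366  0.436  1.917 -0.194  0.9    0.289] grip 40.04081215143705
tool shift cm [ 0.124 -0.082 -6.128]
```

View pics/c4.png

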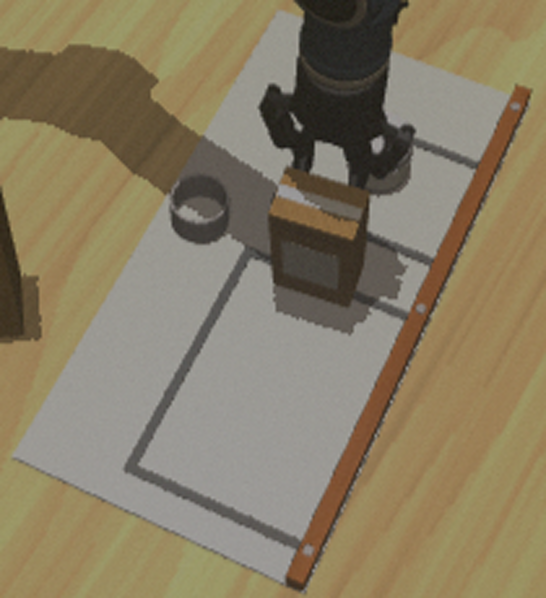

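The carton is tilting about its foot edge (crop 355,300) without sliding. I'll keep going.

>>> step_arm --pt "4 0 0 0.6 0" --pt "4 0 0 0.6 0" --pt "4 0 0 0.6 0" --pt "4 0 0 0.6 0" --pt "4 0 0 0.6 0"

```text
clock: 5.28
tool_pos: [560.8, -23.6, 161.2]
orientation: [0.451, 0.544, -0.451, 0.544]
contact_force: [-0.4, -0.7, -0.8]
grip_width: 39.9
```

```bash
python3 d.py 543 66 160
python3 - <<'E'
from h import *
crop("scene",235,145,210,230,2.6,"pics/c5.png")
E
```

```text
5.275 [560.8   -23.595 161.241] yaw y 0.1868903887075229 F [-0.448 -0.687 -0.815] q [-0.38   0.377  0.443  1.903 -0.202  0.905  0.348] grip 39.895802055562456
tool shift cm [ 0.124 -0.084 -9.134]
```

View pics/c5.png

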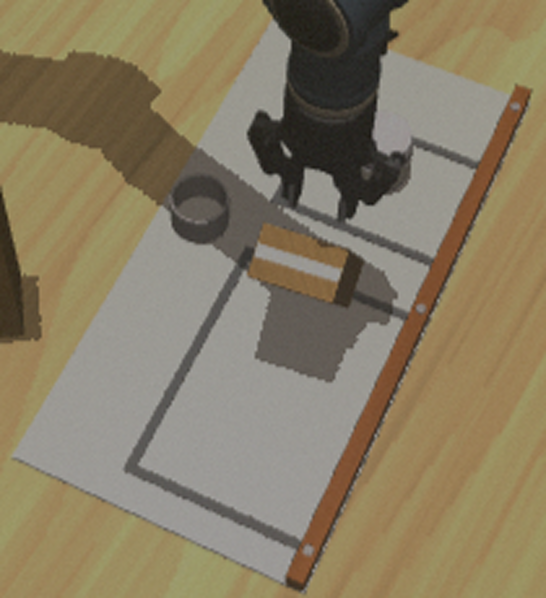

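It's past the balance point and falling. I'll raise the tool and let it settle.

>>> step_arm --pt "4 -1 0 0 0" --pt "4 -1 0 0 0" --pt "4 -2 0 0 0" --pt "4 -3 0 0 0" --pt "4 0 0 0 0"

```text
clock: 5.95
tool_pos: [562.5, -23.0, 234.4]
orientation: [0.453, 0.543, -0.449, 0.546]
contact_force: [-0.2, -0.2, 0.3]
grip_width: 40.0
```

```bash
python3 d.py 543 66 160
python3 - <<'E'
from h import *
crop("scene",235,145,210,230,2.6,"pics/c6.png")
for d in silhouettes("scene","carton"): print(d["p"],d["at"],d["mask"].sum())
crop("top",195,155,235,140,3.4,"pics/c6t.png")
for d in silhouettes("top","carton"): print(d["p"],d["at"],d["mask"].sum())
E
```

```text
5.95 [562.523 -23.031 234.354] yaw y 0.18746426787384676 F [-0.187 -0.205  0.316] q [-0.409  0.294  0.468  1.827 -0.153  1.05   0.305] grip 40.037906028561586
tool shift cm [ 7.431 -0.304 -9.113]
0.84 [342.6, 285.0] 2554
0.68 [182.0, 365.6] 798
0.6 [211.7, 237.3] 4500
0.62 [399.8, 312.4] 2150
0.55 [357.5, 204.7] 1468
```

View pics/c6.png

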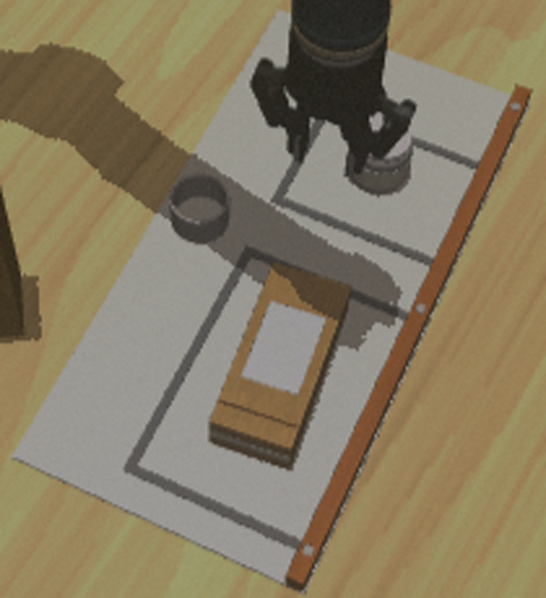

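View pics/c6t.png

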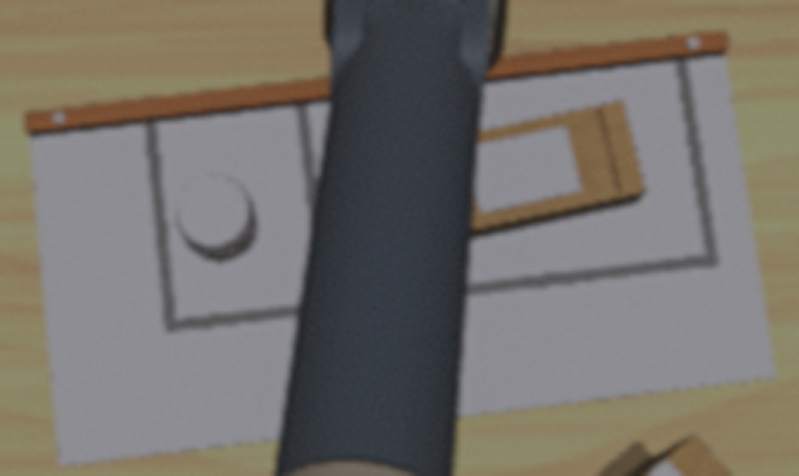

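The carton lies flat in the long frame, with its label facing up at scene crop (285,347). I'll measure its pose.

```bash
cat > pose.py <<'E'
from h import *
np.set_printoptions(precision=3,suppress=True)
imaging.capture("scene")
m={"scene":getmask("scene",[345,285])}
p,f=boxfit(m,(40,90,50),4,[570,-120,.2]); print(p,f)
c=np.array([528.7,-10]);y=.095;B=np.array([[np.cos(y),np.sin(y)],[-np.sin(y),np.cos(y)]])
b=B@(p[:2]-c); print("board xy",b,"relyaw",p[2]-y,"longframe",b-[45,-132])
E
python3 pose.py
python3 - <<'E'
from h import *
def c2(p): return np.array(p,float)/2.6+[235,145]-0.3
print(ray("scene",c2([[268,264],[349,285],[293,452],[210,428]]),54))
E
```

```text
[ 578.309 -117.28     0.192] 0.03823432340856059
board xy [  39.209 -111.502] relyaw 0.09658247879600557 longframe [-5.791 20.498]
[[ 520.36012205  -43.39469611   54.        ]
 [ 598.76217056  -23.26538567   54.        ]
 [ 638.20606354 -200.85777415   54.        ]
 [ 562.07734908 -219.56611062   54.        ]]
```

>>> step_arm --pt "6 0 0 0 -0.17" --pt "6 0 0 0 -0.17" --pt "6 0 0 0 -0.17" --pt "6 0 0 0 -0.17" --pt "6 0 0 0 -0.17"

```text
clock: 6.88
tool_pos: [560.4, -23.2, 230.5]
orientation: [0.184, 0.683, -0.185, 0.682]
contact_force: [0.9, -0.8, 0.3]
grip_width: 59.9
```

>>> step_arm --pt "6 0 0 0 -0.17" --pt "6 0 0 0 -0.17" --pt "6 0 0 0 -0.17" --pt "6 0 0 0 -0.12" --pt "6 0 0 0 0"

```text
clock: 7.5
tool_pos: [560.5, -23.2, 230.6]
orientation: [-0.033, 0.707, 0.033, 0.706]
contact_force: [0.4, 0.8, 0.4]
grip_width: 60.0
```

```bash
python3 d.py 489 -126 24
```

```text
7.5 [560.453 -23.232 230.625] yaw y 1.6653628540192216 F [0.416 0.751 0.423] q [-0.195  0.283  0.199  1.819 -0.064  1.047  1.694] grip 60.00890228478416
tool shift cm [20.67  -9.561 -8.058]
```

>>> step_arm --pt "6 0 -3 -3 0" --pt "6 0 -3.5 -3 0" --pt "6 0 -3 -2 0" --pt "6 0 0 0 0"

```text
clock: 8.0
tool_pos: [488.6, -128.3, 231.2]
orientation: [-0.031, 0.707, 0.031, 0.706]
contact_force: [-0.3, 0.1, 0.0]
grip_width: 60.1
```

>>> step_arm --pt "6 4 0 0 0" --pt "6 4 0 0 0" --pt "6 4 0 0 0" --pt "6 4 0 0 0" --pt "6 0 0 0 0"

```text
clock: 8.62
tool_pos: [488.4, -123.8, 68.7]
orientation: [-0.034, 0.709, 0.035, 0.704]
contact_force: [0.3, -0.1, -0.9]
grip_width: 60.2
```

```bash
python3 d.py 489 -126 24;  python3 pose.py
python3 - <<'E'
from h import *
crop("scene",235,145,210,230,2.6,"pics/c7.png")
E
```

```text
8.625 [ 488.417 -123.832   68.711] yaw y 1.667342125846527 F [ 0.31  -0.059 -0.858] q [-0.011  0.415  0.218  2.09  -0.143  0.657  1.971] grip 60.176209293695415
tool shift cm [ 4.47  -0.23   0.067]
[ 578.5   -117.489    0.212] 0.059736786790293595
board xy [  39.379 -111.728] relyaw 0.11660137427841796 longframe [-5.621 20.272]
```

View pics/c7.png

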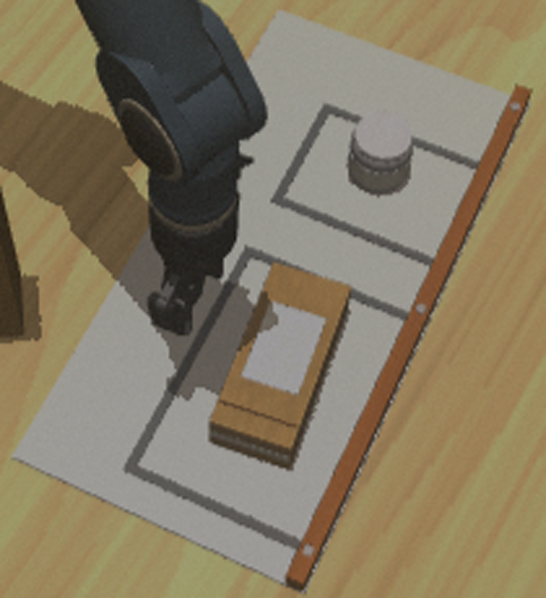

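>>> step_arm --pt "6 2 0 0 0" --pt "6 2.2 0 0 0" --pt "6 0 0 1 0" --pt "6 0 0 1 0" --pt "6 0 0 0.6 0"

```text
clock: 9.4
tool_pos: [518.4, -122.8, 30.7]
orientation: [-0.034, 0.705, 0.034, 0.707]
contact_force: [0.5, -0.6, 0.8]
grip_width: 60.2
```

>>> step_arm --pt "6 0 0 0.5 0" --pt "6 0 0 0.5 0" --pt "6 0 0 0.5 0" --pt "6 0 0 0.5 0" --pt "6 0 0 0.5 0"

```text
clock: 10.02
tool_pos: [541.0, -120.3, 29.1]
orientation: [-0.034, 0.706, 0.034, 0.706]
contact_force: [-2.6, 0.2, 0.3]
grip_width: 60.3
```

>>> step_arm --pt "6 0 0 0.5 0" --pt "6 0 0 0.5 0" --pt "6 0 0 0.4 0" --pt "6 0 0 0.4 0" --pt "6 0 0 0.4 0"

```text
clock: 10.65
tool_pos: [563.1, -118.4, 29.2]
orientation: [-0.034, 0.706, 0.034, 0.706]
contact_force: [-1.7, 0.5, -0.5]
grip_width: 59.8
```

```bash
python3 d.py 574 -116 24;  python3 pose.py
python3 - <<'E'
from h import *
crop("scene",235,145,210,230,2.6,"pics/c8.png")
E
```

```text
10.65 [ 563.135 -118.371   29.22 ] yaw y 1.6668984224819945 F [-1.675  0.465 -0.525] q [-0.017  0.564  0.199  1.948 -0.176  0.647  1.961] grip 59.75928264162491
tool shift cm [0.522 0.132 1.104]
[ 611.602 -118.94     0.111] 0.0656088406471641
board xy [  72.194 -116.313] relyaw 0.01583987606056131 longframe [27.194 15.687]
```

View pics/c8.png

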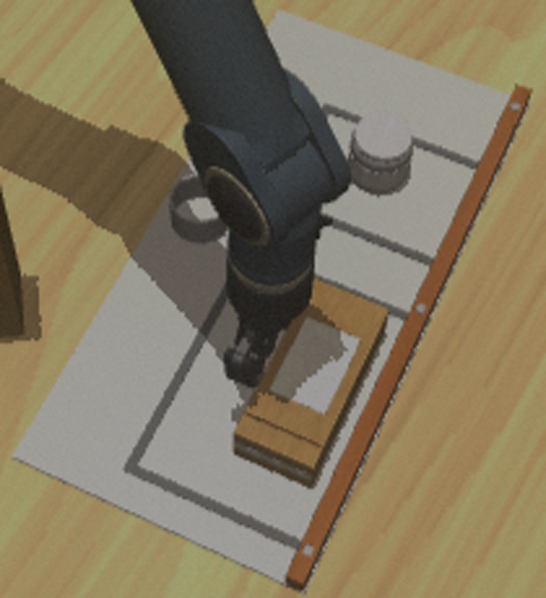

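The fingers have squared the carton to the fence, and about 18 mm remains. I'll go on gently and watch the force.

>>> step_arm --pt "6 0 0 0.3 0" --pt "6 0 0 0.3 0" --pt "6 0 0 0.3 0" --pt "6 0 0 0.3 0" --pt "6 0 0 0.2 0"

```text
clock: 11.42
tool_pos: [577.0, -117.0, 29.3]
orientation: [-0.034, 0.706, 0.034, 0.706]
contact_force: [-4.0, 0.0, 2.9]
grip_width: 60.2
```

>>> step_arm --pt "6 0 0 0.1 0" --pt "6 0 0 0.1 0"

```text
clock: 11.68
tool_pos: [578.4, -116.9, 29.2]
orientation: [-0.034, 0.707, 0.034, 0.706]
contact_force: [-5.3, -1.4, 4.0]
grip_width: 60.1
```

>>> step_arm --pt "6 0 0 0.1 0" --pt "6 0 0 0.1 0"

```text
clock: 11.92
tool_pos: [578.4, -116.8, 28.9]
orientation: [-0.033, 0.708, 0.034, 0.704]
contact_force: [-9.6, 0.2, 7.1]
grip_width: 60.2
```

```bash
python3 d.py 580 -116 24;  python3 pose.py
python3 - <<'E'
from h import *
crop("scene",235,145,210,230,2.6,"pics/c9.png")
E
```

```text
11.925 [ 578.399 -116.808   28.95 ] yaw y 1.6664361327407362 F [-9.602  0.231  7.103] q [-0.022  0.583  0.2    1.909 -0.177  0.671  1.953] grip 60.19386923762124
tool shift cm [0.494 0.065 0.17 ]
[ 625.422 -116.308    0.105] 0.10157395180280104
board xy [  86.201 -115.004] relyaw 0.010109387262763087 longframe [41.201 16.996]
```

View pics/c9.png

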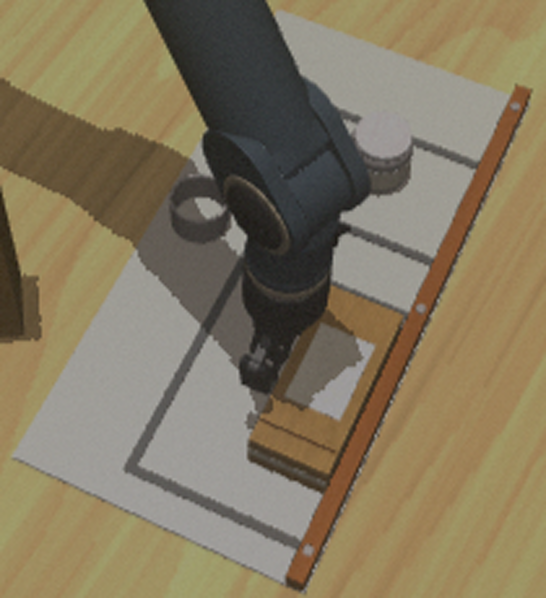

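The tool stalled while the force rose to 10 N, so the carton is against the fence. I'll back off straight.

>>> step_arm --pt "6 0 0 0 0" --pt "6 0 0 -0.2 0" --pt "6 0 0 -0.3 0" --pt "6 0 0 -1 0" --pt "6 0 0 -2 0"

```text
clock: 12.7
tool_pos: [546.7, -119.7, 29.4]
orientation: [-0.034, 0.705, 0.034, 0.707]
contact_force: [-0.4, -0.4, 0.7]
grip_width: 59.9
```

>>> step_arm --pt "6 0 0 -3 0" --pt "6 0 0 -2 0" --pt "6 -4 0 0 0" --pt "6 -5 0 0 0" --pt "6 -6 0 0 0"

```text
clock: 13.32
tool_pos: [495.6, -124.5, 180.3]
orientation: [-0.034, 0.707, 0.034, 0.706]
contact_force: [1.1, 0.4, -0.5]
grip_width: 60.0
```

>>> step_arm --pt "6 -3 5 0 0" --pt "6 0 5 0 0" --pt "6 0 5 0 0" --pt "6 0 5 0 0" --pt "6 0 0 0 0"

```text
clock: 13.95
tool_pos: [476.4, 78.8, 209.4]
orientation: [-0.036, 0.706, 0.038, 0.707]
contact_force: [-0.4, -0.5, 0.3]
grip_width: 60.3
```

```bash
python3 d.py 580 -116 24;  python3 pose.py
python3 - <<'E'
from h import *
im=imaging.capture("top"); crop("top",195,155,235,140,3.4,"pics/c10t.png",im)
m={"top":getmask("top",[365,200])}; print("top",boxfit(m,(40,90,50),4,[625,-116,.1]))
crop("scene",235,145,210,230,2.6,"pics/c10.png")
E
```

```text
13.95 [476.399  78.776 209.432] yaw y 1.6753852659388606 F [-0.399 -0.477  0.312] q [-0.369  0.175  0.135  2.01  -0.031  0.957  1.457] grip 60.33767062906607
tool shift cm [ 18.514 -20.488   8.248]
[ 626.477 -115.663    0.132] 0.11175705051198426
board xy [  87.313 -114.462] relyaw 0.03692652072466096 longframe [42.313 17.538]
top (array([ 6.28903058e+02, -1.17883971e+02,  8.27513081e-02]), np.float64(0.07516894384277162))
```

View pics/c10.png

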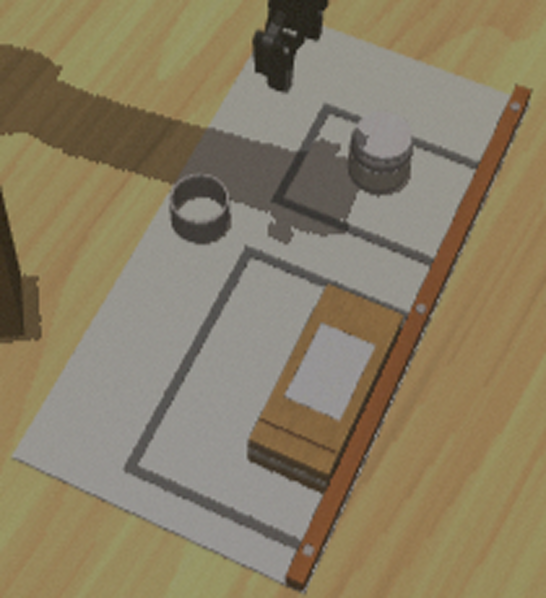

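View pics/c10t.png

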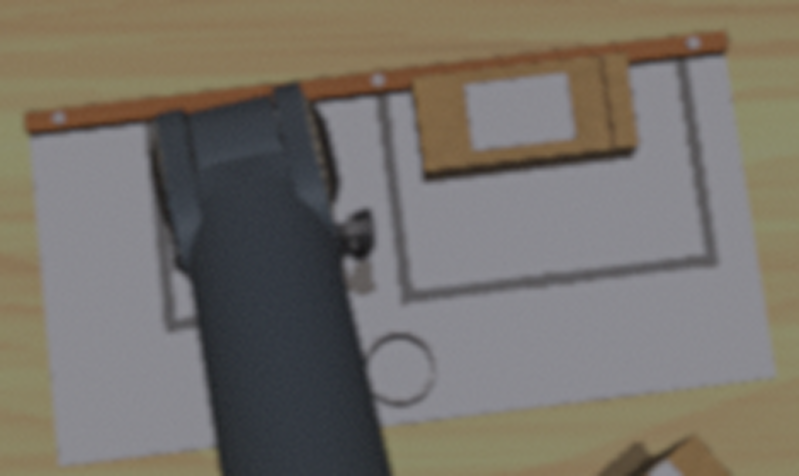

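The carton is flush with the fence: in the top crop its near edge has slope -0.111 against -0.112 for the fence. The tin and cutter haven't moved and the robot is clear, so I'll hand in.

```bash
python3 -c "
from plant import ticket; print(ticket.job_done())"
```

```text
the job is handed in; nothing more can be done
None
```

The carton is lying on its broad side in the long frame, with its long side against the fence. I handed the job in at about 14 s; no verdict is reported.

**What I did:** I pushed the smaller carton, the one on the board, near its top (fingertips about 160 mm up) until it tipped onto its broad side in the long frame. I then pushed it across with two spread fingers until the tool stalled against the fence at about 10 N. After that I backed off, raised the tool and moved it clear.

**Last checks:**
- **Distance to fence:** the carton centre is at board x of about 87 mm (scene camera) or 89.5 mm (top camera). Flush would be 90 mm and the limit is above 83 mm.
- **Position along the frame:** the centre is about 15–18 mm from the frame's centre, within the 38 mm allowed.
- **Angle to fence:** the fits disagreed, at +0.037 rad from the scene camera and -0.012 rad from the top camera. The scene fit had also read higher than the top one on the standing carton. In the top picture the carton's edge and the fence are parallel to within about 0.001 in slope, so I took it as flush.
- **Bystanders:** the cutter and tin look unmoved in the last pictures. I didn't measure the other bystanders again, but the arm did not go down near them.

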